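# Fill a tissue-processing basket and hold it level over its drip tray

## Robot

A 7-joint arm with a two-finger parallel gripper is mounted at the origin on a cart in front of the work surface, level with it; the furniture and walls round the work are solid. World frame = base frame: x ahead of the robot, y to its left, z up, the work surface at z = 0. Lengths are in mm, angles in degrees, forces in N, time in s.
With the tool pointing down it reaches from about 425 to 950 mm from the base axis. Payload 4.7 kg.
Tool frame: the origin (TCP) lies at the very end of the fingers, on their centre line; the grasp point (between the pads) lies 19 mm behind it (robot.grasp_offset is the z of the grasp point in the tool frame, in mm); z points along the fingers, y is the line along which they close (so a half turn about z gives the same grasp; the last joint's range is limited). The gripper opens to 87 mm and grips with 3 to 60 N. Pads are 19 mm wide; open, the fingers measure 117 mm over their backs; the gripper's body (75 mm by 190 mm) begins 51 mm behind the grasp point.
Start: joints at [-71.786, 26.849, -2.785, 87.806, 1.381, 65.374, -4.715], TCP at [229.386, 634.847, 222.573] pointing down, gripper open.
Joint ranges: [-148.3, 148.3], [-19.14, 114.17], [-79.39, 73.82], [5.75, 140.21], [-59.74, 239.74], [12.07, 113.84], [-152.46, 152.46]. Speed limits (degrees/s): [147.25, 147.25, 180, 180, 180, 180, 180].

## Interface

Orientations are given as [roll, pitch, yaw] about the fixed x, y, z axes, in that order (R = Rz(yaw) Ry(pitch) Rx(roll)).
In Python, from station import robot gives the robot as it stands. Calls block until the motion is done:
- robot.move_pose(position, orientation): joint-space move of the TCP to a pose.
- robot.move_straight(position, attitude=None, velocity=150): straight line of the TCP; attitude=None keeps the orientation; velocity is the mean speed in mm/s.
- robot.movej(angles): joint-space move.
- robot.move_gripper(opening, squeeze=None): opening from 0.0 (shut) to 1.0 (fully open); squeeze is the grip in N (None keeps the last); returns when the fingers have stopped.
- robot.sleep(seconds).
- robot.inverse_kinematics(position, orientation): joint angles nearest the present ones, or None.
- robot.get_state(): the state.
- robot.capture(name): name is "scene" or "top" or "wrist"; returns the picture (400x640x3 uint8, red, green, blue); there is no depth.
- robot.calibration(name): a dict with "fx", "fy", "cx", "cy" (pixels), "dist" ([k1, k2, p1, p2, k3] as OpenCV has them; the pictures are not rectified), "rvec" (rotation vector, rad) and "tvec" (3), from world to camera coordinates, as OpenCV has them. Camera axes: x right, y down, z forward; pixel columns grow to the right and rows downward; lengths in mm; the calibration is good to about 2 mm. A picture is of the moment at which its call begins: read the wrist's pose just before it. calibration takes no time and is no camera call; for the wrist camera it gives the pose at the moment of the call.
A pose or a line that the arm cannot do raises robot.MotionError and nothing moves.
- robot.hand_in(): hands the job in; it is judged then, once.
The state is a dict: "time_s": time; "joint_pos": joint angles; "qd": joint speeds; "joint_torque": joint torques, N m; "tcp_pos": TCP position; "tool_rot": TCP orientation; "wrist_force": force on the tool from outside, world axes, zero at the start; "torque": the same for the moment, N m; "finger_gap": opening from 0.0 (shut) to 1.0 (fully open); "grasp_force": force on a finger pad.
Only numpy, scipy, OpenCV 4.12 (cv2) and the standard library are available. Lean on these libraries where they do the work, as an engineer would, in place of code of your own. Each camera call takes 0.05 s, during which the arm holds its last target. There are 200 camera calls.

## Task

Set the last tissue cassette, waiting on edge in the bench stand, fully down into the empty lane of the wire basket, with its sloping writing face pointing the same way as on the two cassettes already there, and let go of it. Then swing the basket's handle up, lift the basket by the handle's black sleeve straight up out of the drip tray without tipping it, and finish while still holding it by the sleeve, still and level, about 10 cm above the tray, so that it can drip off; nothing is put down at the end. Leave the beaker, the square bottles and the markers where they are.

Things in the scene. Friction and masses are not known exactly. Their poses are not given: they have to be found in the camera images.
- tray: shallow stainless drip tray fixed to the worktop, 140 x 196 x 14 mm, walls and floor 3 mm; origin at the centre of its underside, z up, y along its long side. The basket stands on its floor, 3 mm above the origin.
- basket: loose stainless wire basket, 90 x 147 mm, walls 30 mm high, two wire ears 66 mm high at the middle of its x ends carry the handle; about 0.3 kg empty. Origin at the centre of its underside; z up, y along its long side. Three lanes for cassettes on edge run along x at y = -45, 0 and +45 mm. It hangs freely in the handle's pivots and swings level by itself when evenly loaded.
- empty_lane (a point): floor centre of the empty lane (basket y = +45 mm, 3 mm above its origin), axes as the basket's: a seated cassette's origin comes here. Lane 85 mm long, 18 mm wide between wire cheeks that flare outwards from 28 to 36 mm above the basket's origin. On the two cassettes already there the writing face points to the basket's +x.
- bail (a joint): angle of the basket's wire handle about a free pivot along the basket's x axis, 62 mm above the basket's origin: 0 is upright, +1.4 (the start) is folded down to a stop on the basket's -y side; it falls back unless held. Its bar lies parallel to the basket's x axis, 80 mm from the pivot axis.
- bail_grip (a point): middle of the handle's black sleeve, the place to hold: a round sleeve 12 mm thick and 50 mm long along the basket's x axis, which can turn between the finger pads while the handle is swung; z of this point points away from the pivot along the handle
- stand: fixed bench stand, plate 98 x 46 x 4 mm with one lane like those of the basket along its x axis (18 mm between the cheeks, flared from 29 to 37 mm above the worktop); origin at the centre of its underside
- cassette_c: the last cassette, loose, white perforated plastic, 77 mm long (x), 15 mm thick (y), 52 mm high (z), 55 g, on a long edge in the bench stand, 4 mm above the worktop. Origin under the middle of its length, on that edge; z up; +x points to its sloping writing face. Flat sides to grip across the 15 mm: x = -37 to +20 mm; beyond, the writing face tapers it. Its top 15 mm stand clear of all wires.
- cassette_c_face (a point): middle of the last cassette's writing face, 28 mm along +x from its origin
- cassette_a: cassette already in the basket, same shape, loose, in the outer lane at y = -45 mm
- cassette_a_face (a point): middle of its writing face
- cassette_b: cassette already in the basket, same shape, loose, in the middle lane
- cassette_b_face (a point): middle of its writing face
- beaker: loose empty glass beaker, 71 mm wide, 92 mm high, behind the tray; origin at the centre of its underside; to be left alone
- media_bottle_1: right-hand one of two square bottles (this one loose) with a screw cap, 52 x 52 x 94 mm, behind the bench stand; origin at the centre of its underside; to be left alone
- marker_1: loose marker pen, 136 mm long, 14 mm thick, lying in front of the tray; origin under its middle; to be left alone

How it is judged (in metres and radians):
On the way, in this order (a step that is already met when the one before it is completed fails the run):
1. the last cassette stands fully down in the empty lane, writing face the same way as the others, released, with the basket still in its tray (y of cassette_c in the frame of basket between 0.039 and 0.051 m and x of cassette_c in the frame of basket between -0.009 and 0.009 m and z of cassette_c in the frame of basket between -0.002 and 0.008 m and angle between the z axis of each of cassette_c, cassette_a, cassette_b and the z axis of basket, either way round below 0.15 rad and x of each of cassette_c_face, cassette_a_face, cassette_b_face in the frame of basket above 0.015 m and y of cassette_a in the frame of basket between -0.051 and -0.039 m and x of cassette_a in the frame of basket between -0.009 and 0.009 m and z of cassette_a in the frame of basket between -0.002 and 0.008 m and y of cassette_b in the frame of basket between -0.006 and 0.006 m and x of cassette_b in the frame of basket between -0.009 and 0.009 m and z of cassette_b in the frame of basket between -0.002 and 0.008 m and contact force between the fingers and cassette_c below 0.1 N and z of basket in the frame of tray below 0.01 m), for 0.2 s.
2. the basket is lifted by its handle clear of the tray (contact force between the fingers and basket above 1 N and contact force between basket and tray below 0.1 N and distance between the grasp point and bail_grip below 0.05 m and z of basket in the frame of tray above 0.04 m), for 0.1 s.
At the end, for the whole second after the job is handed in: Held by the handle's sleeve, 6 to 15 cm above the tray, within 5 cm of its middle, level to 5 degrees, still (under 3 cm/s, 0.25 rad/s), clear of the tray; all three cassettes fully down in their lanes (6 mm across, 9 mm along, 5 mm high), upright, writing faces one way (y of cassette_c in the frame of basket between 0.039 and 0.051 m and x of cassette_c in the frame of basket between -0.009 and 0.009 m and z of cassette_c in the frame of basket between -0.002 and 0.008 m and angle between the z axis of each of cassette_c, cassette_a, cassette_b and the z axis of basket, either way round below 0.15 rad and x of each of cassette_c_face, cassette_a_face, cassette_b_face in the frame of basket above 0.015 m and y of cassette_a in the frame of basket between -0.051 and -0.039 m and x of cassette_a in the frame of basket between -0.009 and 0.009 m and z of cassette_a in the frame of basket between -0.002 and 0.008 m and y of cassette_b in the frame of basket between -0.006 and 0.006 m and x of cassette_b in the frame of basket between -0.009 and 0.009 m and z of cassette_b in the frame of basket between -0.002 and 0.008 m and contact force between the fingers and basket above 1 N and contact force between basket and tray below 0.1 N and distance between the grasp point and bail_grip below 0.05 m and z of basket in the frame of tray between 0.06 and 0.15 m and horizontal distance between basket and tray below 0.05 m and angle between basket's own z axis and vertical below 0.087 rad and linear speed of basket below 0.03 m/s and angular speed of basket below 0.25 rad/s); the arm keeps its last pose, push and grip.
It fails at once if the basket is tipped by more than 17 degrees (angle between basket's own z axis and vertical above 0.3 rad).
It fails at once if the beaker, bottle or marker is moved by more than 25 mm (distance of any of beaker, media_bottle_1, marker_1 from where it was at the start of the episode above 0.025 m).
It also fails if it takes over 58 s, if anything falls off the work surface, if the arm or the gripper's body presses on something with over 40 N, if the wrist force passes 120 N, or if a joint passes its speed limit or range.

## Working session

There is one attempt and no reset: what is moved stays moved. The work goes in short steps, each a Python script; the robot and the scene stay as the last script left them, time stands still between calls to the robot, and variables do not carry over. Pictures are saved under pics/ and viewed, at most 10 in all, crops included, and the job is handed in when it is done.

```bash
ls; mkdir -p pics
python3 - <<'E'
from station import robot
import cv2,numpy as np
for n in ("scene","top","wrist"):
    c=robot.calibration(n); im=robot.capture(n)
    cv2.imwrite(f"pics/{n}0.png",cv2.cvtColor(im,cv2.COLOR_RGB2BGR))
    R=cv2.Rodrigues(np.array(c["rvec"],float))[0]; t=np.array(c["tvec"]).ravel()
    print(n,c["fx"],c["cx"],c["cy"],c["dist"],"pos",(-R.T@t).round(),"fwd",R[2].round(3))
s=robot.get_state();print(s["time_s"],s["tcp_pos"],s["tool_rot"],robot.grasp_offset)
E
```

```text
pics
station.py
scene 477.40523154983197 323.47690189120874 200.9103844539408 [0.00480044 0.         0.         0.         0.        ] pos [-254. -539.  655.] fwd [ 0.735  0.399 -0.548]
top 381.27446351066106 317.4332464304424 203.60308990090613 [-0.08696283  0.          0.          0.          0.        ] pos [ 412. -141. 1015.] fwd [ 0.087 -0.013 -0.996]
wrist 330.8439790846434 318.6413043404752 196.2770566910041 [-0.05990354  0.          0.          0.          0.        ] pos [161. 661. 384.] fwd [ 0.25  -0.092 -0.964]
0.15 [229.2499762  634.39756633 221.74455815] [-1.79913797e+02  3.93239762e-03  1.60134756e+02] -18.700000000000003
```

View pics/scene0.png

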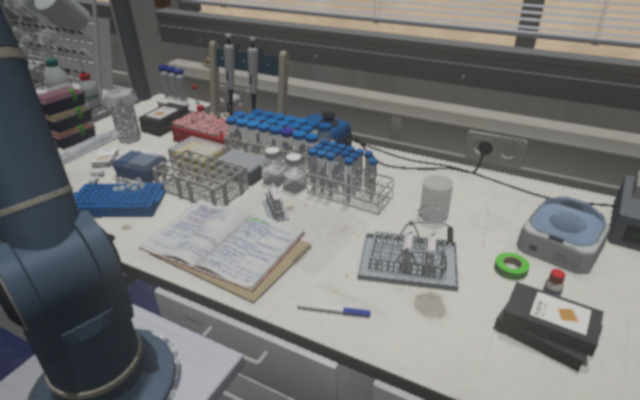

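View pics/top0.png

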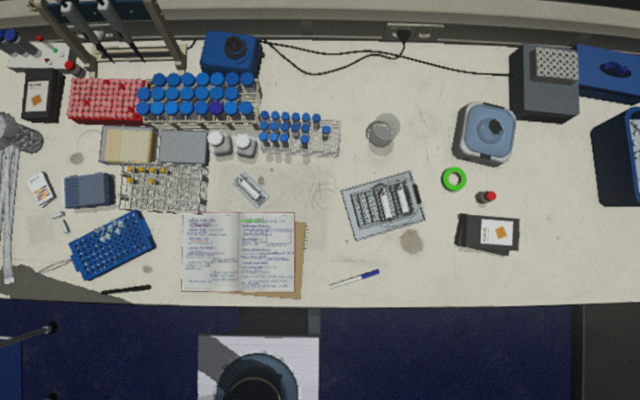

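The scene view shows the tray and basket around (410,258), with the black sleeve at (450,235) on the right. The top view shows the stand at (252,189) and the tray at (383,205). The beaker is at (381,132), the bottles at (222,142) and (245,145), and the marker at (355,279).

```bash
cat > h.py <<'E'
from station import robot
import cv2,numpy as np
def cal(n):
    c=robot.calibration(n)
    K=np.array([[c["fx"],0,c["cx"]],[0,c["fy"],c["cy"]],[0,0,1.]])
    return K,np.array(c["dist"],float),np.array(c["rvec"],float).ravel(),np.array(c["tvec"],float).ravel()
def ray(C,uv):
    K,d,r,t=C; R=cv2.Rodrigues(r)[0]
    p=cv2.undistortPoints(np.array(uv,float).reshape(-1,1,2),K,d).reshape(-1,2)
    return -R.T@t,np.c_[p,np.ones(len(p))]@R
def plane(C,uv,z):
    o,d=ray(C,uv); return o+d*((z-o[2])/d[:,2])[:,None]
def tri(obs):  # [(C,uv)...] -> point, residual mm
    A=np.zeros((3,3));b=np.zeros(3);L=[]
    for C,uv in obs:
        o,d=ray(C,uv);d=d[0]/np.linalg.norm(d[0]);P=np.eye(3)-np.outer(d,d);A+=P;b+=P@o;L.append((P,o))
    x=np.linalg.solve(A,b);return x,max(np.linalg.norm(P@(x-o)) for P,o in L)
def proj(C,X):
    K,d,r,t=C; return cv2.projectPoints(np.array(X,float).reshape(-1,1,3),r,t,K,d)[0].reshape(-1,2)
def snap(name,n="wrist"):
    C=cal(n);im=cv2.cvtColor(robot.capture(n),cv2.COLOR_RGB2BGR);cv2.imwrite(f"pics/{name}.png",im);np.save(f"pics/{name}.npy",np.array(C,dtype=object),allow_pickle=True);return C,im
def load(name): return tuple(np.load(f"pics/{name}.npy",allow_pickle=True)),cv2.imread(f"pics/{name}.png")
E
python3 - <<'E'
from h import *
C=cal("top");print(plane(C,[[252,189],[383,205],[381,132],[245,145],[222,142],[355,279],[343,190],[415,172],[425,220],[357,239]],0).round())
C,im=snap("top1","top"); 
a=cv2.resize(im[160:250,215:285],None,fx=5,fy=5,interpolation=cv2.INTER_CUBIC);b=cv2.resize(im[160:250,335:430],None,fx=5,fy=5,interpolation=cv2.INTER_CUBIC)
cv2.imwrite("pics/topcrop.png",np.hstack([a[:, :300],b]))
for p in ([540,60,300],[560,-230,330]):
  for yaw in (160,90,0,-90): print(p,yaw,robot.inverse_kinematics(p,[180,0,yaw]))
E
```

```text
[[ 539.   21.    0.]
 [ 499. -330.    0.]
 [ 699. -327.    0.]
 [ 659.   44.    0.]
 [ 667.  107.    0.]
 [ 302. -255.    0.]
 [ 538. -223.    0.]
 [ 590. -419.    0.]
 [ 459. -444.    0.]
 [ 407. -260.    0.]]
[540, 60, 300] 160 [-30.66922474  11.03638223  23.54184353 101.02806549  -4.70106224
  68.8991695   64.1792078 ]
[540, 60, 300] 90 [-37.01516272  11.44962094  31.23530526 101.34484767  -6.33249577
  68.94804738  -4.00529499]
[540, 60, 300] 0 [-46.76573203  12.69540168  43.49554592 101.79110347  -9.31323477
  69.18142321 -90.64205215]
[540, 60, 300] -90 [ 40.0766911   23.24220612 -66.9964362   97.38979438  22.17102208
  74.26952415 148.57136516]
[560, -230, 330] 160 [-21.10021017  21.80626208  54.67150716  91.57365987 -18.19218714
  76.10028903 106.05509434]
[560, -230, 330] 90 [-22.32304041  22.48176347  56.80557733  91.62725148 -19.22332054
  76.37856552  37.07096493]
[560, -230, 330] 0 [-23.90672742  23.49352193  59.70780438  91.69487511 -20.70384243
  76.81371472 -51.47508492]
[560, -230, 330] -90 [ -26.06778619   25.21345266   64.01706136   91.78375791  -23.08383804
   77.60208156 -139.15019379]
```

View pics/topcrop.png

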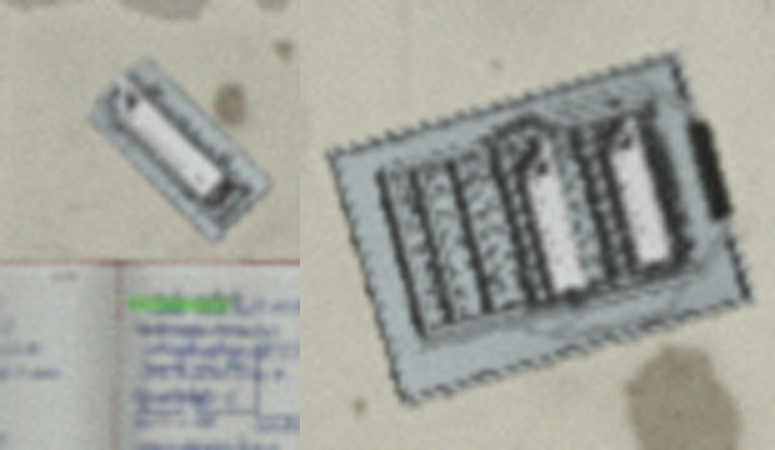

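In the crop, the stand cassette runs from upper left to lower right, with darker marks at both ends, so its direction is still unclear. The basket's empty lane is on the left, the +y side. The basket cassettes have dark ends at the top, and the sleeve is at the right. I'll take closer wrist views next.

Run:
```python
from h import *
def at(name,p,yaw):
    robot.move_pose(p,[180,0,yaw]); robot.sleep(.15); C,im=snap(name); print(name,robot.get_state()["time_s"],robot.get_state()["joint_pos"].round(0)); return im
d=np.array([-np.sin(np.radians(37)),np.cos(np.radians(37)),0])*45
c=np.array([535,21,190]); a=at("s1",c+d,37); at("s2",c-d,37)
d=np.array([-np.sin(np.radians(16)),np.cos(np.radians(16)),0])*50
c=np.array([510,-330,230]); b=at("b1",c+d,16); at("b2",c-d,16)
cv2.imwrite("pics/sb.png",np.vstack([a[60:360],b[60:360]]))
```

```text
s1 2.6917 [-41.  15.  35. 114. -11.  55. -53.]
s2 3.3417 [-31.  21.  37. 107. -14.  57. -41.]
b1 4.6167 [-11.  21.  47. 104. -17.  63. -32.]
b2 5.3 [  1.  29.  46.  94. -22.  67. -22.]
```

View pics/sb.png

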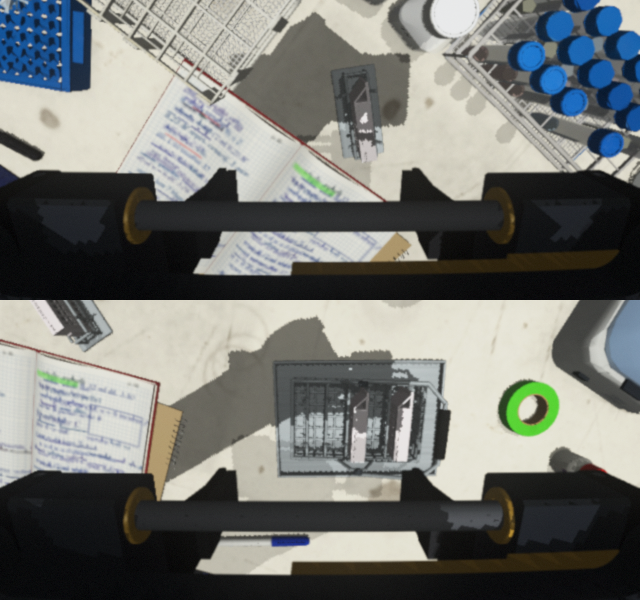

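In s1 the stand and cassette are at about (358,172) in full-frame rows. In b1 the tray is at about (360,178) in full-frame rows, with the cassettes at (360,185) and (403,185) and the sleeve at (443,195). I'll enlarge these to find the pixels and which way the faces point.

Run:
```python
from h import *
out=[]
C1,_=load("s1");
S=np.array([539,21,30.]);B=np.array([505,-330,40.])
for n,P,h,k in (("s1",S,50,4),("s2",S,50,4),("b1",B,100,4),("b2",B,100,4)):
    C,im=load(n);u,v=proj(C,P)[0].astype(int); 
    x0,y0=u-(50 if P is S else 100),v-(65 if P is S else 75)
    w,hh=(100,130) if P is S else (200,150)
    cr=im[max(y0,0):y0+hh,x0:x0+w]; print(n,x0,max(y0,0),cr.shape)
    out.append(cv2.resize(cr,None,fx=4,fy=4,interpolation=cv2.INTER_CUBIC))
h=min(o.shape[0] for o in out[:2]);cv2.imwrite("pics/sc.png",np.hstack([o[:h] for o in out[:2]]))
cv2.imwrite("pics/b1c.png",out[2]);cv2.imwrite("pics/b2c.png",out[3])
```

```text
s1 317 114 (130, 100, 3)
s2 228 113 (130, 100, 3)
b1 266 106 (150, 200, 3)
b2 174 105 (150, 200, 3)
```

View pics/sc.png

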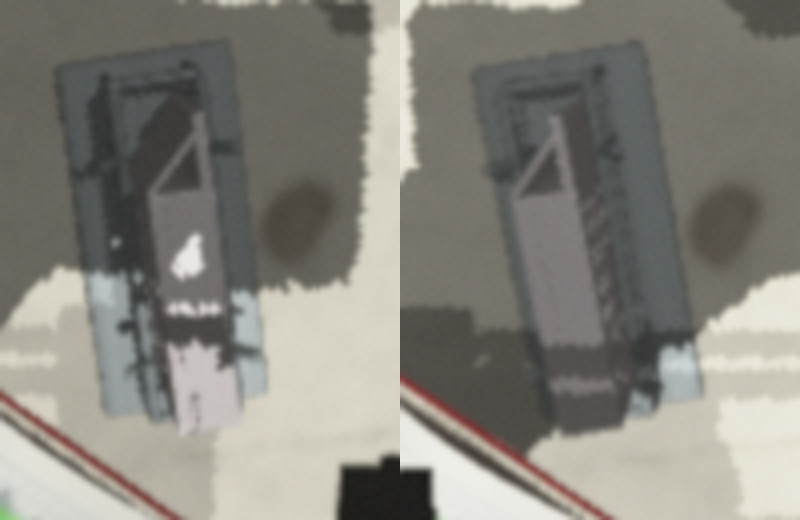

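View pics/b1c.png

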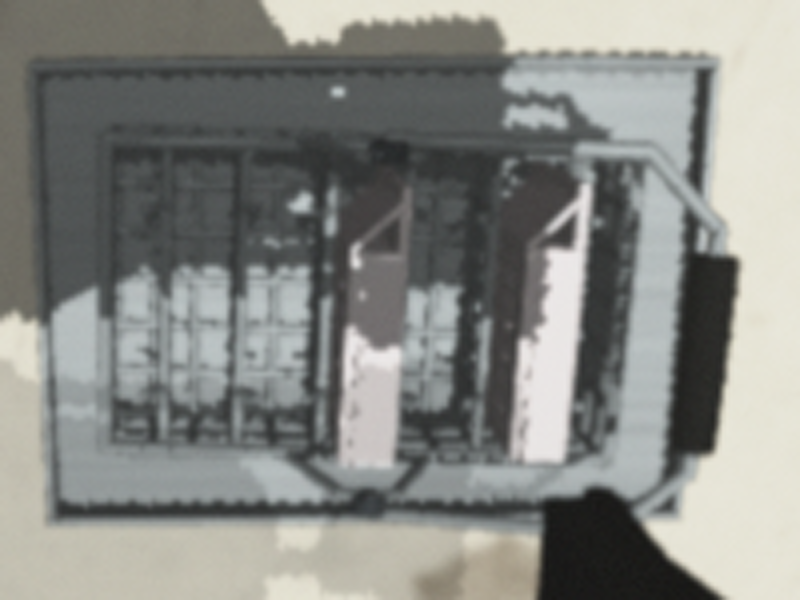

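View pics/b2c.png

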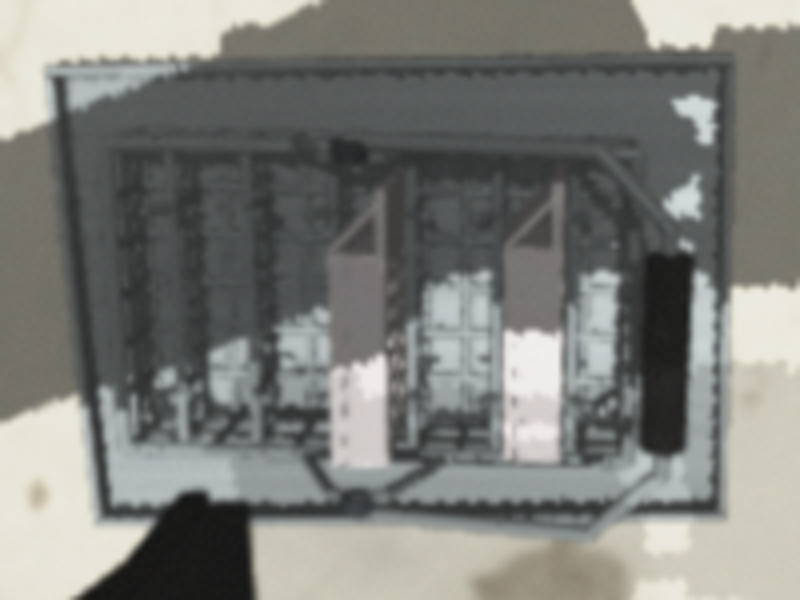

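The triangular recess, which is the writing-face end, points up in all the crops, so cassette_c already faces roughly the right way and only needs a small turn. The next step triangulates corners read from the crops: the cassette tops, the sleeve (b1 (706,354), b2 (667,353)) and the pivots (b1 (388,150)/(370,500), b2 (348,150)/(357,500)).

Run:
```python
from h import *
off={"s1":(317,114),"s2":(228,113),"b1":(266,106),"b2":(174,105)}
Cs={k:load(k)[0] for k in off}
def T(n,k1,p1,k2,p2):
    x,r=tri([(Cs[k],[np.array(off[k])+(np.array(p)-1.5)/4]) for k,p in((k1,p1),(k2,p2))]);print(n,x.round(1),"res",r.round(1));return x
def yaw(a,b): d=b-a;return np.degrees(np.arctan2(d[1],d[0])).round(1),np.linalg.norm(d[:2]).round(1)
tip=T("c tip","s1",(198,112),"s2",(158,115));sl=T("c shL","s1",(150,192),"s2",(113,195));sr=T("c shR","s1",(205,190),"s2",(172,193))
bl=T("c botL","s1",(180,435),"s2",(155,432));br=T("c botR","s1",(243,428),"s2",(228,428))
print("yawL",yaw(bl,sl),"yawR",yaw(br,tip),"w",yaw(sr,sl))
g=T("sleeve","b1",(706,354),"b2",(667,353))
g1=T("sl top","b1",(716,257),"b2",(668,253));g2=T("sl bot","b1",(695,452),"b2",(664,453));print(yaw(g2,g1))
p=T("piv top","b1",(388,150),"b2",(348,150));q=T("piv bot","b1",(370,500),"b2",(357,500));print(yaw(q,p),(p+q)/2)
for n,L in (("b",[((352,247),(330,252)),((405,250),(383,255)),((340,465),(332,465)),((392,465),(387,465)),((408,190),(380,190))]),
            ("a",[((533,245),(505,247)),((578,247),(560,250)),((512,460),(505,462)),((570,463),(560,462)),((585,180),(558,180))])):
    P=[T(n+str(i),"b1",u,"b2",v) for i,(u,v) in enumerate(L)]; print(yaw(P[2],P[0]),yaw(P[3],P[4]))
for u,v in (((165,300),(185,300)),((240,300),(258,300)),((112,300),(130,300))): T("wire","b1",u,"b2",v)
for u,v in (((103,135),(115,140)),((103,447),(130,445))): T("rim","b1",u,"b2",v)
for u,v in (((32,60),(48,65)),((718,58),(733,60)),((52,520),(102,517))): T("tray","b1",u,"b2",v)
```

```text
c tip [566.8  49.9  53.6] res 0.0
c shL [546.3  47.6  55.8] res 0.0
c shR [554.   37.3  52.6] res 0.0
c botL [506.7   7.7  61.1] res 0.7
c botR [515.3  -6.2  52.9] res 0.4
yawL (np.float64(45.3), np.float64(56.2)) yawR (np.float64(47.4), np.float64(76.2)) w (np.float64(126.7), np.float64(12.9))
sleeve [ 520.8 -397.9   80.2] res 0.1
sl top [ 544.4 -390.9   80.8] res 0.3
sl bot [ 496.2 -404.7   80.6] res 0.0
(np.float64(16.0), np.float64(50.1))
piv top [ 545.  -309.4   65.4] res 0.1
piv bot [ 456.8 -333.2   66.7] res 0.1
(np.float64(15.1), np.float64(91.3)) [ 500.9082226  -321.32512872   66.05002798]
b0 [ 517.6 -309.8   56.9] res 0.5
b1 [ 520.7 -323.1   56.9] res 0.6
b2 [ 461.8 -324.    59.9] res 0.1
b3 [ 464.8 -338.    57.1] res 0.1
b4 [ 536.3 -318.6   58. ] res 0.1
(np.float64(14.3), np.float64(57.6)) (np.float64(15.2), np.float64(74.1))
a0 [ 532.  -352.9   62. ] res 0.3
a1 [ 533.9 -366.7   54.1] res 0.4
a2 [ 475.4 -368.1   58.9] res 0.2
a3 [ 480.2 -382.    62.2] res 0.2
a4 [ 551.2 -361.2   57.4] res 0.1
(np.float64(15.1), np.float64(58.7)) (np.float64(16.3), np.float64(74.1))
wire [ 483.7 -268.1   22.2] res 0.3
wire [ 489.9 -288.7   23.2] res 0.2
wire [ 480.3 -253.6   25.4] res 0.3
rim [ 523.3 -239.    20.2] res 0.2
rim [ 437.9 -262.4   27.4] res 0.4
tray [ 537.3 -213.9   12.6] res 0.1
tray [ 592.1 -400.    11.8] res 0.5
tray [ 403.7 -253.5    8.6] res 0.6
```

Run:
```python
from h import *
off={"s1":(317,114),"s2":(228,113)}
Cs={k:load(k)[0] for k in off}
ya=lambda a,b:np.degrees(np.arctan2(*(b-a)[1::-1])).round(1)
for k,cas,pl in (("s1",[(150,192),(205,190),(178,435),(243,428),(198,112)],[(55,68),(230,40),(105,415),(265,390)]),("s2",[(113,195),(172,193),(155,432),(226,428),(158,115)],[(73,70),(240,42),(300,395),(300,395)])):
    f=lambda L,z:plane(Cs[k],(np.array(L)-1.5)/4+off[k],z)
    P=f(cas,56)[:,:2];Q=f(pl,4)[:,:2]
    print(P.round(1).tolist(),"yaw",ya(P[2],P[0]),ya(P[3],P[1]),ya(P[3],P[4]),"endmid",(P[2]+P[3])/2,"w",np.linalg.norm(P[0]-P[1]),np.linalg.norm(P[2]-P[3]))
    print(Q.round(1).tolist(),ya(Q[2],Q[0]),ya(Q[3],Q[1]),"c",(Q[0]+Q[3])/2)
```

```text
[[546.3, 47.7], [554.1, 38.0], [504.8, 5.9], [515.5, -5.3], [566.8, 50.3]] yaw 45.2 48.3 47.3 endmid [5.10112882e+02 2.99099805e-01] w 12.458099487992316 15.522138504416013
[[553.4, 77.9], [586.4, 46.2], [486.4, 8.9], [518.9, -22.0]] 45.9 45.3 c [536.11465187  27.95429041]
[[546.3, 47.7], [554.8, 37.2], [505.4, 7.7], [516.4, -5.1], [567.3, 49.8]] yaw 44.3 47.9 47.2 endmid [510.91308064   1.29295826] w 13.413655415135857 16.94606091937206
[[554.3, 77.4], [586.2, 46.8], [518.6, -22.3], [518.6, -22.3]] 70.3 45.6 c [536.44564646  27.56837977]
```

The stand centre is (536.3, 27.8) and the cassette yaw about 45.8°. The basket centre is (500.9, -321.3), yaw 15.4°. The sizes and heights agree with the text, so I'll grasp now.

Run:
```python
from h import *
y=45.8;u=np.array([np.cos(np.radians(y)),np.sin(np.radians(y))]);xy=np.array([536.7,28.2])-3*u
def st(m): s=robot.get_state();print(m,s["time_s"],s["tcp_pos"].round(1),"F",s["wrist_force"].round(1),"gap",round(s["finger_gap"]*87,1),"g",s["grasp_force"])
robot.move_gripper(.5,15)
robot.move_pose([*xy,120],[180,0,y]); robot.move_straight([*xy,41.5],velocity=80); st("down")
robot.move_gripper(0,15); st("grip")
robot.move_straight([*xy,130],velocity=80); robot.sleep(.2); st("up")
C,im=snap("s3"); cv2.imwrite("pics/s3c.png",cv2.resize(im[100:360,170:470],None,fx=2,fy=2))
```

```text
down 8.9667 [535.1  26.   41.9] F [0.2 0.2 0.1] gap 43.6 g 0.0
grip 9.575 [534.7  26.1  41.6] F [ 0.   0.5 -0. ] gap 15.0 g 14.959123581647873
up 11.0333 [534.4  26.  129.6] F [ 0.1  0.1 -0.6] gap 15.1 g 14.957692176103592
```

View pics/s3c.png

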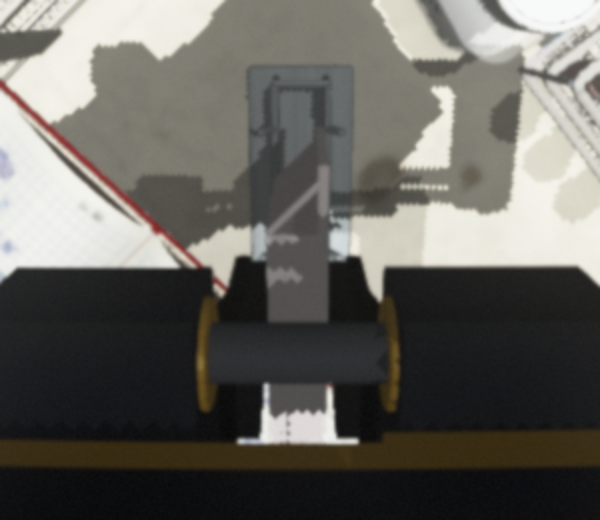

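The cassette is held at a 15.0 mm gap with its face ahead, and the stand sits symmetrically under it, so it is well centred. Next I'll lower it into the lane while watching the force.

Run:
```python
from h import *
y=15.4;a=np.radians(y);R=np.array([[np.cos(a),-np.sin(a)],[np.sin(a),np.cos(a)]])
xy=np.array([500.9,-321.3])+R@[-3.2,45.2]; xy+=[0.3,0.2]
def st(m): s=robot.get_state();print(m,round(s["time_s"],1),s["tcp_pos"].round(1),"F",s["wrist_force"].round(1),"T",s["torque"].round(2),"gap",round(s["finger_gap"]*87,1));return s
robot.move_pose([*xy,130],[180,0,y]); robot.move_straight([*xy,82],velocity=80);robot.sleep(.2);st("above")
snap("p1")
for z in (72,66,60,54,48,44.5,43.3):
    robot.move_straight([*xy,z],velocity=30); s=st(z)
    if np.linalg.norm(s["wrist_force"])>6: print("STOP");break
```

```text
above 13.2 [ 486.4 -278.6   82.5] F [ 0.  -0.6 -0.8] T [-0.04  0.16  0.03] gap 14.6
72 13.7 [ 485.9 -278.4   71.7] F [ 0.7  0.2 -0.7] T [-0.11  0.13  0.02] gap 15.1
66 14.1 [ 486.  -278.4   65.8] F [ 1.2 -0.3 -0.3] T [-0.17  0.08 -0.01] gap 15.0
60 14.4 [ 486.  -278.4   59.8] F [-0.2 -0.7 -0.6] T [-0.12  0.12 -0.03] gap 14.9
54 14.8 [ 486.  -278.5   53.8] F [ 0.6 -0.5 -0.5] T [-0.27  0.11 -0.  ] gap 14.7
48 15.1 [ 486.  -278.5   47.8] F [-0.6 -0.3 -1. ] T [-0.3   0.06 -0.06] gap 14.5
44.5 15.4 [ 486.1 -278.4   44.3] F [ 1.  -0.1 -1.1] T [-0.33  0.08  0.02] gap 15.0
43.3 15.7 [ 486.2 -278.6   43.5] F [ 0.7 -0.8  2.6] T [-0.36  0.18  0.03] gap 15.0
```

Run:
```python
from h import *
robot.move_gripper(.4); p=robot.get_state()["tcp_pos"]
robot.move_straight([p[0],p[1],130],velocity=80)
for n,d in (("q1",40),("q2",-40)):
    a=np.radians(15.4)
    robot.move_pose([510-d*np.sin(a),-345+d*np.cos(a),230],[180,0,15.4]); robot.sleep(.15); C,im=snap(n)
    u,v=proj(C,[505,-330,40.])[0].astype(int); x0,y0=u-100,max(v-75,0); print(n,x0,y0,robot.get_state()["time_s"])
    cr=cv2.resize(im[y0:y0+150,x0:x0+200],None,fx=4,fy=4,interpolation=cv2.INTER_CUBIC)
    cv2.imwrite(f"pics/{n}c.png",cr)
    # sleeve by colour mask near its known place
    g=im.max(2); m=np.zeros_like(g); uu,vv=proj(C,[520.8,-397.9,80])[0].astype(int)
    m[vv-35:vv+35,uu-15:uu+15]=(g<50)[vv-35:vv+35,uu-15:uu+15]
    k,l,s,c=cv2.connectedComponentsWithStats(m); i=1+s[1:,4].argmax(); print("sleeve",s[i],c[i]); 
    np.save(n+"_s.npy",c[i])
x,r=tri([(load(n)[0],[np.load(n+"_s.npy")]) for n in ("q1","q2")]);print(x.round(1),r)
```

```text
q1 243 100 18.2667
sleeve [411 163  11  48 264] [415.62878788 190.50757576]
q2 170 101 18.8833
sleeve [330 163  12  50 534] [335.10861423 186.65917603]
[ 518.1 -398.    74.5] 2.352878120344447
```

View pics/q1c.png

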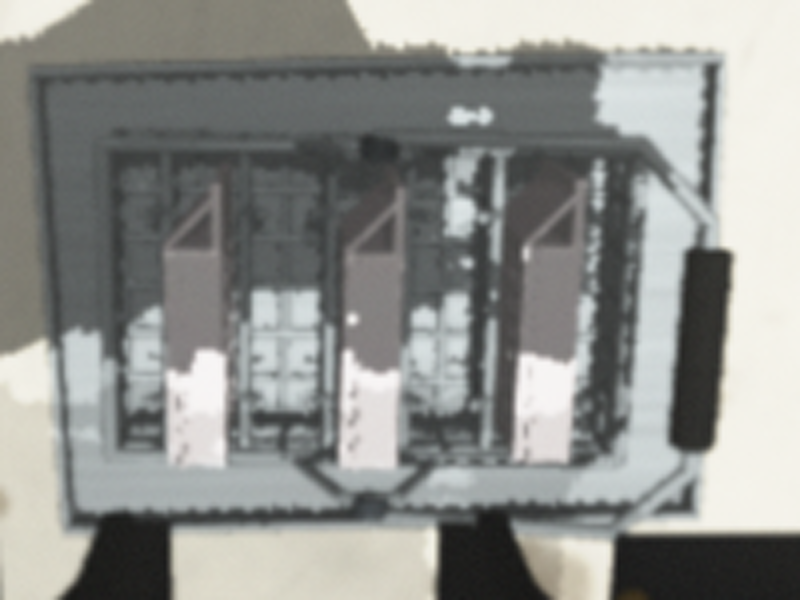

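Cassette c is seated in the empty lane (crop x about 195) with its face up, like the other two, and level with them. The q1 sleeve mask was partly clipped; by eye its centre is at crop (703,350). I'll recheck the sleeve and pivots, then grasp the sleeve.

Run:
```python
from h import *
C=load("q1")[0];f=lambda p:(np.array(p)-1.5)/4+[243,100]
g,r=tri([(C,[f((703,350))]),(load("q2")[0],[np.load("q2_s.npy")])]);print("sleeve",g.round(1),r.round(2))
P=plane(C,[f((380,148)),f((370,503))],66);m=P.mean(0);print("pivots",P.round(1).tolist(),m)
assert np.linalg.norm(g-[520.8,-397.9,80.2])<4 and np.linalg.norm(m[:2]-[500.9,-321.3])<3
def st(m): s=robot.get_state();print(m,round(s["time_s"],1),s["tcp_pos"].round(1),"F",s["wrist_force"].round(1),"gap",round(s["finger_gap"]*87,1),"g",round(s["grasp_force"],1))
y=15.4;go=-robot.grasp_offset
xy=(np.array([520.8,-397.9])+g[:2])/2; z=80.2-go+1.5
robot.move_gripper(.27,10)
robot.move_pose([*xy,130],[180,0,y]); robot.move_straight([*xy,z],velocity=60); robot.sleep(.1); st("down")
robot.move_gripper(0,10); st("grip"); snap("g1","scene")
```

```text
sleeve [ 521.8 -396.6   83.6] 0.66
pivots [[545.1, -309.9, 66.0], [456.3, -333.1, 66.0]] [ 500.7154861  -321.49157806   66.        ]
down 21.3 [ 521.5 -397.4   63.5] F [ 1.3 -0.8  0.6] gap 23.4 g 0.0
grip 21.7 [ 521.6 -397.8   63.3] F [ 1.2 -3.   0.6] gap 11.8 g 10.0
```

Run:
```python
from h import *
a=np.radians(15.4);yb=np.array([-np.sin(a),np.cos(a)])
p0=np.array([521.4,-397.4,63.3])
def st(m): s=robot.get_state();print(m,round(s["time_s"],1),s["tcp_pos"].round(1),"F",s["wrist_force"].round(1),"gap",round(s["finger_gap"]*87,1));return s
for th in np.linspace(1.4,0,12)[1:]:
    d=80*np.array([np.sin(1.4)-np.sin(th),np.cos(th)-np.cos(1.4)])
    robot.move_straight([*(p0[:2]+d[0]*yb),p0[2]+d[1]],velocity=45); s=st(round(th,2))
    if np.linalg.norm(s["wrist_force"])>15: print("STOP");break
snap("w1","scene")
```

```text
1.27 22.1 [ 520.7 -394.7   73.4] F [ 0.1 -0.3 -1.4] gap 11.6
1.15 22.5 [ 519.8 -391.4   83. ] F [-0.3 -0.4  0.9] gap 11.6
1.02 22.9 [ 518.6 -387.1   92.1] F [ 0.5 -1.  -0.2] gap 11.7
0.89 23.2 [ 517.1 -381.7  100.5] F [ 0.8 -1.6  0.6] gap 11.8
0.76 23.6 [ 515.2 -374.8  107.9] F [-0.4 -1.4  1.5] gap 11.5
0.64 24.0 [ 513.2 -367.2  114.4] F [ 1.1 -2.8  1.4] gap 11.3
0.51 24.4 [ 511.  -359.2  120.1] F [ 0.6 -3.6  3.7] gap 11.6
0.38 24.7 [ 508.6 -350.4  124.7] F [ 0.4 -3.8  6.4] gap 11.5
0.25 25.1 [ 506.  -340.8  128. ] F [ 0.5 -2.2  7.1] gap 11.3
0.13 25.5 [ 503.3 -330.9  130. ] F [ 0.  -1.4  8.4] gap 11.4
0.0 25.9 [ 500.4 -320.5  130.6] F [-0.9 -1.2 10.4] gap 11.7
```

The handle is upright, with a slight downward push that the lift will relieve. I'll grip firmly and lift straight up.

Run:
```python
from h import *
def st(m): s=robot.get_state();print(m,round(s["time_s"],1),s["tcp_pos"].round(1),"F",s["wrist_force"].round(1),"T",s["torque"].round(2),"gap",round(s["finger_gap"]*87,1),"g",s["grasp_force"])
p=np.array([500.6,-320.9,131.]); robot.move_straight(p+[0,0,1.5],velocity=10)
robot.move_gripper(0,40); st("grip")
for dz in (6,20,50,99): robot.move_straight(p+[0,0,dz],velocity=35); st(dz)
robot.sleep(1.5); st("hold")
C,im=snap("l1","scene"); snap("l2","top")
u,v=proj(C,[500,-320,120])[0].astype(int);print(u,v)
cv2.imwrite("pics/l1c.png",cv2.resize(im[v-75:v+75,u-100:u+100],None,fx=4,fy=4,interpolation=cv2.INTER_CUBIC))
```

```text
grip 26.6 [ 500.3 -320.6  132. ] F [-0.1  0.4 -4.3] T [-0.11  0.17 -0.03] gap 11.0 g 39.99713480472565
6 26.8 [ 500.8 -321.1  137.4] F [ 0.4  1.6 -5.5] T [-0.12  0.09 -0.03] gap 10.9 g 39.99713480472565
20 27.4 [ 500.7 -320.9  151.2] F [ 0.6 -0.5 -3.9] T [-0.01  0.1   0.04] gap 11.1 g 39.99712586402893
50 28.4 [ 500.5 -320.7  180.8] F [ 0.1 -1.  -5. ] T [-0.1   0.08  0.01] gap 10.7 g 39.99708116054535
99 29.9 [ 500.5 -320.8  229.8] F [-0.3 -0.3 -5.1] T [-0.07  0.11 -0.01] gap 11.0 g 39.99714553356171
hold 31.4 [ 500.6 -320.9  230. ] F [ 0.1  0.2 -4.9] T [-0.07  0.11  0.03] gap 10.4 g 39.99706506729126
409 213
```

View pics/l1c.png

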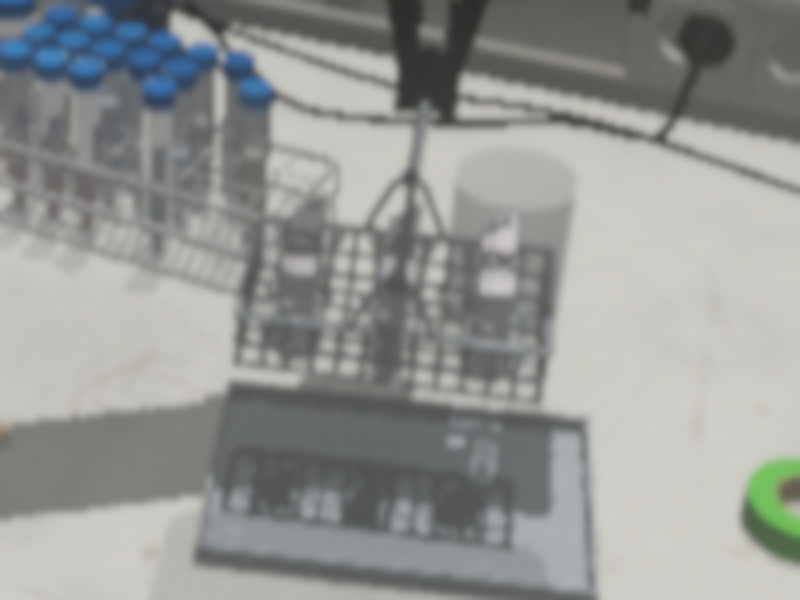

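The basket hangs clear of the tray. Its bottom edge runs (237,365)–(545,400), nearly parallel to the tray edge (195,560)–(590,595), and all three cassettes are in. The load is a steady 5 N, so I'll hand in.

```bash
python3 -c "
from station import robot
print(robot.hand_in())"
```

```text
the job is handed in; nothing more can be done
None
```

The job is handed in but returned no verdict: the last cassette is down in the empty lane facing like the other two, and at 31 s of the allowed 58 s the basket hung still and about level by its sleeve, roughly 10 cm above the tray.

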